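# Ready the dosing syringe and open the push-and-turn medicine bottle

### The job

Get a dose of medicine ready: take the washed plunger out of the drying stand and push it down the syringe barrel standing beside it until it is fully home, and let go. Then open the medicine bottle: press its child-safety cap down, keep it down while you turn it anticlockwise (seen from above) until it is free, and lift it straight up a good hand's width clear of the bottle, which stays standing where it is. Finish still holding the cap in the air over the bottle; leave the other things on the worktop alone.

Things in the scene. Friction and masses are not known exactly. Their poses are not given: they have to be found in the camera images.
- bottle: Amber medicine bottle with a white label, loose, full, about 0.45 kg, upright on the worktop. Body 64 mm across up to 76 mm height, then a sloping shoulder (50 mm across at 91 mm, 32 mm at 98 mm), neck 26 mm across. Only the friction of its foot holds it: with the cap not pressed it turns or lifts with the cap. Origin at the centre of its underside, z up.
- cap: White ribbed push-and-turn safety cap, 44 mm across, 29 mm high, 30 g; origin at the centre of its lower rim, 116 mm above the bottle's underside; z up. Three teeth hook under lugs on the neck. Press it down 4 to 6 mm, keep it down and turn it anticlockwise seen from above: it lifts off after 45 to 85 degrees (aim at 60 to 65); a stop ends the turn at about 88.
- liner (a joint): Travel of the spring disc inside the cap (m): 0 with the cap locked on the bottle, 0.006 with the cap pressed to its stop, about -0.002 with the cap off. The spring gives from 4.5 N and is at its stop with 10 N.
- bottle_mouth (a point): Centre of the rim of the bottle's neck, 132 mm above its underside.
- stand: Wooden drying stand, fixed to the worktop, 62 mm (x) by 136 mm (y) by 85 mm high, origin at the centre of its underside, z up. The syringe barrel is clipped in its top plate at y = +34 mm; the plunger stands in the hole at y = -34 mm.
- barrel_mouth (a point): Centre of the open top of the clear syringe barrel, 88 mm above the worktop, 3 mm above the stand's top plate; flange 46 by 29 mm; z up. Bore 15 mm, straight, 70 mm deep. A sprung lip 7 mm below the mouth grips the plunger: it needs a push of some 3 to 8 N all the way and stays where it is left.
- plunger: White syringe plunger with black rubber tip, loose, 25 g, upright: rod 12 mm across, 85 mm long (last 3 mm tapered to 7 mm), topped by a thumb knob 16 mm across, 24 mm high. Origin at the tip's end, z towards the knob. It starts in the stand's 16 mm hole, tip 18 mm above the worktop. Fully home in the barrel its tip is 70 mm below the mouth, the knob's underside 15 mm above it.
- mug: Blue mug, 96 mm high, standing by; origin at the centre of its underside. Leave alone.
- tumbler: Drinking glass, 81 mm across, 92 mm high, standing by; origin at the centre of its underside. Leave alone.
- teaspoon: Teaspoon 137 mm long, lying by; origin at its middle. Leave alone.
- jam: Jar of jam, 70 mm across, 101 mm high, standing by; origin at the centre of its underside. Leave alone.
Things that resemble listed ones, but are neither listed nor needed, are in the scene too. There is more than one size of the plunger; the one meant has the size given above. Of the things that look like the cap, the smallest one is meant.

How it is judged:
By the outcome, as a careful person would: the job done as asked, in the order asked, and still so for the second after the job is handed in, while the arm keeps its last pose, push and grip.
It also fails if it takes over 58 s, if anything falls off the work surface, if the arm or the gripper's body presses on something with over 40 N, if the wrist force passes 120 N, or if a joint passes its speed limit or range.

### The arm

A 6-joint arm with a two-finger parallel gripper is mounted at the origin on a cart in front of the work surface, level with it; the furniture and walls round the work are solid. World frame = base frame: x ahead of the robot, y to its left, z up, the work surface at z = 0. Lengths are in mm, angles in rad, forces in N, time in s.
With the tool pointing down it reaches from about 350 to 975 mm from the base axis. Payload 4.9 kg.
Tool frame: the origin (TCP) lies on the front face of the gripper's body, between the roots of the fingers; the fingertips stand r.finger_overhang ahead of it and the grasp point (between the pads) lies 54 mm ahead of it (r.finger_overhang is the distance from the TCP to the fingertips, in mm); z points along the fingers, y is the line along which they close (so a half turn about z gives the same grasp; the last joint's range is limited). The gripper opens to 85 mm and grips with 20 to 120 N. Pads are 22 mm wide; open, the fingers measure 114 mm over their backs; the gripper's body (76 mm by 85 mm) begins 54 mm behind the grasp point. The pads swing forward as they close: fully open they stand 13 mm farther back than shut.
Start: joints at [-1.348, 0.053, 1.613, -0, 1.476, -0.119], TCP at [209.484, -588.828, 303.904] pointing down, gripper open.
Joint ranges: [-3.01, 3.01], [-1.01, 2.22], [0.06, 2.58], [-1.02, 4.17], [0.09, 2.62], [-3.14, 3.14]. Speed limits (rad/s): [2.57, 2.57, 3.14, 3.14, 3.14, 3.14].

### API

Orientations are given as a 3x3 rotation matrix whose columns are the frame's x, y, z axes.
In Python, from station import r, viewer gives the robot as it stands. The module is installed in compiled form; this text tells all that it offers.
- The arm moves only by the tool apply_moves, never from a script. Its argument "commands" is a list of rows, each a list of 7 numbers: the shift along the tool's x, y, z in m, then the turn, a rotation vector about the tool's x, y, z in rad, then the finger opening in m, from 0 to 0.0854. A call has 1 to 12 rows; each row is the pose to reach, as a shift and turn from the pose commanded when the call began, along the tool's axes at that moment; what a row does not reach only later rows make up. A row lasts 1/8 s, in which the tool goes at most 62.5 mm and 10.7 degrees, less where a joint would pass 70% of its speed; a pose out of reach is approached as far as the arm can. A call with a gripper value outside its range is refused whole. The fingers move at their own pace and stop on an object; "grip_force" is the grip in N (left out, the last holds). Time passes only in rows, so rows that repeat a pose let the fingers close. It gives the time, the measured TCP pose, the force, the opening and the grip force at its end, in the units of the state.
- r.observe(): the state, without advancing time (a new reading comes with each control period).
- viewer.grab_frame(name): name is "side" or "top" or "wrist"; returns (picture, depth): 384x512x3 uint8, red, green, blue; 384x512 float32, mm along the optical axis (not along the pixel's ray), 0 where there is no reading.
- viewer.camera_info(name): a dict with "intrinsics" (3x3 intrinsics, pixels), "camera_from_world" (4x4, takes a point from world to camera coordinates). Camera axes: x right, y up, looking along -z (the intrinsics and any distortion apply to the point x, -y, -z); pixel columns grow to the right and rows downward; lengths in mm; the calibration is good to about 2 mm. A picture is of the moment at which its call begins: read the wrist's pose just before it. camera_info takes no time and is no camera call; for the wrist camera it gives the pose at the moment of the call.
- r.close_job(): hands the job in; it is judged then, once.
The state is a dict: "clock": time; "joint_pos": joint angles; "qd": joint speeds; "tau": joint torques, N m; "position": TCP position; "eef_rot": TCP orientation; "ft_force": force on the tool from outside, world axes, zero at the start; "wrist_torque": the same for the moment, N m; "finger_gap": finger opening in mm; "finger_force": force on a finger pad.
Only numpy, scipy, OpenCV 4.12 (cv2) and the standard library are available. Lean on these libraries where they do the work, as an engineer would, in place of code of your own. Each camera call takes 0.05 s, during which the arm holds its last target. There are 200 camera calls.

## Working session

There is one attempt and no reset: what is moved stays moved. The work goes in short steps, Python scripts to look and compute and a tool call to move; the robot and the scene stay as the last step left them, time stands still between calls to the robot, and variables do not carry over. Pictures are saved under pics/ and viewed, at most 10 in all, crops included, and the job is handed in when it is done.

Besides the shell and the picture viewer there is one more tool, called after ">>>" in YAML: its name, and indented under it one key for each argument. apply_moves: Moves the arm, as the interface text tells. Its arguments: {"type":"object","properties":{"commands":{"type":"array"},"grip_force":{"type":"number"}},"required":["commands"]}

```bash
mkdir -p pics; cat > h.py <<'E'
import numpy as np, cv2
from station import r, viewer
def grab(n):
    s=viewer.camera_info(n); p,d=viewer.grab_frame(n)
    np.savez('pics/%s.npz'%n,p=p,d=d,K=s['intrinsics'],T=s['camera_from_world'])
    return p,d,np.array(s['intrinsics']),np.array(s['camera_from_world'])
def load(n):
    a=np.load('pics/%s.npz'%n); return a['p'],a['d'],a['K'],a['T']
def cloud(d,K,T):
    v,u=np.mgrid[:d.shape[0],:d.shape[1]]
    x=(u-K[0,2])/K[0,0]*d; y=(v-K[1,2])/K[1,1]*d
    c=np.stack([x,-y,-d,np.ones_like(d)],-1)
    return (c@np.linalg.inv(T).T)[...,:3]
def proj(P,K,T):
    c=T[:3,:3]@np.asarray(P,float)+T[:3,3]; return K[0,0]*c[0]/-c[2]+K[0,2], K[1,1]*-c[1]/-c[2]+K[1,2]
def save(n,p,s=1): cv2.imwrite('pics/'+n,cv2.resize(p[...,::-1],None,fx=s,fy=s,interpolation=cv2.INTER_CUBIC))
E
python3 - <<'E'
from h import *
a=grab('top');b=grab('side')
im=np.vstack([a[0],b[0]])
save('ts.png',im,0.78)
print(viewer.camera_info('top'),viewer.camera_info('side').keys(),r.finger_overhang)
o=r.observe();print(o)
E
```

```text
{'intrinsics': array([[390.41587646,   0.        , 255.0838754 ],
       [  0.        , 390.41587646, 194.49895165],
       [  0.        ,   0.        ,   1.        ]]), 'camera_from_world': array([[ 5.44082720e-03, -9.99794393e-01,  1.95338133e-02,
         2.64864196e+01],
       [ 9.93885491e-01,  7.56089102e-03,  1.10156538e-01,
        -5.86059702e+02],
       [-1.10281582e-01,  1.88150309e-02,  9.93722279e-01,
        -1.21436573e+03],
       [ 0.00000000e+00,  0.00000000e+00,  0.00000000e+00,
         1.00000000e+00]])} dict_keys(['intrinsics', 'camera_from_world']) 72.6
{'clock': 0.1, 'joint_pos': array([-1.34798930e+00,  5.33448827e-02,  1.61414388e+00,  3.33428079e-05,
        1.47601920e+00, -1.18962051e-01]), 'qd': array([-0.00072223, -0.00103092, -0.00334381, -0.00047298, -0.00045503,
        0.00149058]), 'tau': array([ 7.79358579e-04, -3.94903886e+01, -3.71362281e+01, -4.08842948e-05,
        3.93731039e-03,  2.49315440e-05]), 'position': array([ 209.4062148 , -588.4243988 ,  302.75997965]), 'eef_rot': array([[ 9.42164344e-01,  3.35151005e-01, -3.90849278e-04],
       [ 3.35151131e-01, -9.42162514e-01,  1.87529779e-03],
       [ 2.60264400e-04, -1.89783229e-03, -9.99998165e-01]]), 'ft_force': array([ 0.71661529, -0.30469754,  0.02508842]), 'wrist_torque': array([ 0.00127674, -0.03519963,  0.03857813]), 'finger_force': 0.0, 'finger_gap': 85.32187482779489}
```

View pics/ts.png

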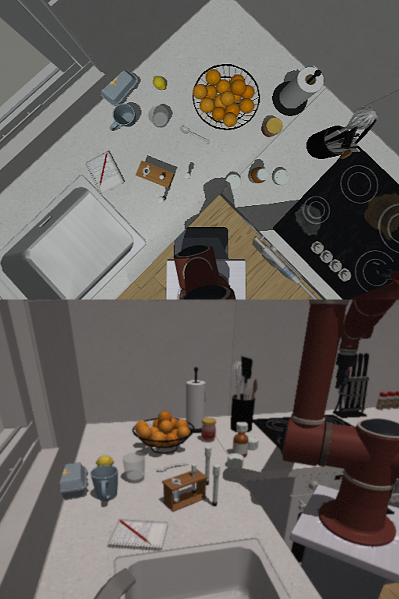

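The top view shows the stand at about (200,218) in full-resolution pixels. Plunger-like rods are near (243,215), (211,250) and in the stand. White, cap-like things are at (298,228), (330,223) and (359,225). I'll enlarge both regions.

```bash
python3 - <<'E'
from h import *
p,d,K,T=load('top'); q,e,K2,T2=load('side')
a=cv2.resize(p[190:270,165:385],(800,291),interpolation=cv2.INTER_CUBIC)
b=cv2.resize(q[140:290,180:350],(340,300),interpolation=cv2.INTER_CUBIC)
im=np.zeros((595,800,3),np.uint8);im[:291]=a;im[293:593,:340]=b
save('crop.png',im)
for n,lo in(('top',10),('side',10)):
    p,d,K,T=load(n);c=cloud(d,K,T);z=np.where(d>0,c[...,2],0)
    m=((z>lo)&(z<250)&(c[...,0]>300)&(c[...,0]<750)&(abs(c[...,1])<400)).astype(np.uint8)
    k,l,s,ce=cv2.connectedComponentsWithStats(m)
    for i in range(1,k):
        if s[i,4]>15:
            P=c[l==i];t=P[P[:,2]>P[:,2].max()-12]
            print(n,s[i],P.min(0).round(),P.max(0).round(),'top',t.mean(0).round(),len(t))
E
```

```text
top [141 139  34  29 477] [667. 286.  10.] [750. 385.  99.] top [708. 334.  93.] 107
top [190 139  26  25 401] [684. 155.  10.] [750. 233.  97.] top [713. 197.  92.] 49
top [ 250  139   80   28 1085] [ 666. -197.   38.] [750.  48. 124.] top [708. -92. 117.] 147
top [336 151  27  25 513] [ 650. -296.   16.] [ 715. -229.  107.] top [ 684. -264.  101.] 353
top [245 169  14   8  30] [649.  21.  10.] [671.  63.  16.] top [659.  44.  13.] 30
top [139 198  21  47 462] [427. 336.  10.] [574. 400.  20.] top [488. 378.  14.] 462
top [174 206  50  35 951] [441. 131.  10.] [543. 276. 132.] top [480. 170. 127.] 26
top [319 214  26  21 438] [ 461. -229.   10.] [ 523. -174.  151.] top [ 492. -205.  145.] 185
top [349 217  23  21 360] [ 453. -339.   12.] [ 517. -274.   50.] top [ 485. -305.   42.] 297
top [236 221   8   8  47] [476.  67. 139.] [496.  87. 156.] top [485.  75. 150.] 43
top [289 223  21  21 337] [ 433. -140.   15.] [496. -77.  53.] top [ 465. -109.   43.] 238
top [202 252  11   8  66] [388. 160.  11.] [408. 182. 155.] top [397. 171. 150.] 47
side [258 151  19  31 516] [ 650. -297.   10.] [ 718. -223.  106.] top [ 683. -256.  101.] 134
side [198 156  51  34 772] [ 667. -192.   29.] [750.  50. 123.] top [705. -81. 117.] 72
side [ 291  157   40   59 1215] [ 432. -333.   10.] [523. -71. 149.] top [ 490. -196.  145.] 91
side [ 207  187   64   83 1962] [440.  69.  10.] [546. 280. 154.] top [484.  82. 150.] 46
side [156 195  30  39 792] [684. 153.  10.] [750. 237.  95.] top [711. 200.  89.] 156
side [211 210  19   6  32] [646.  22.  10.] [680.  77.  16.] top [662.  52.  13.] 32
side [272 210  10  54 380] [385. 165.  10.] [409. 188. 154.] top [395. 178. 149.] 67
side [ 116  212   35   46 1021] [666. 289.  10.] [750. 392.  98.] top [706. 340.  92.] 240
side [231 248   8   7  17] [493. 185.  10.] [519. 203.  12.] top [506. 194.  11.] 17
side [161 282  54  25 633] [428. 338.  10.] [571. 400.  18.] top [486. 379.  15.] 633
```

View pics/crop.png

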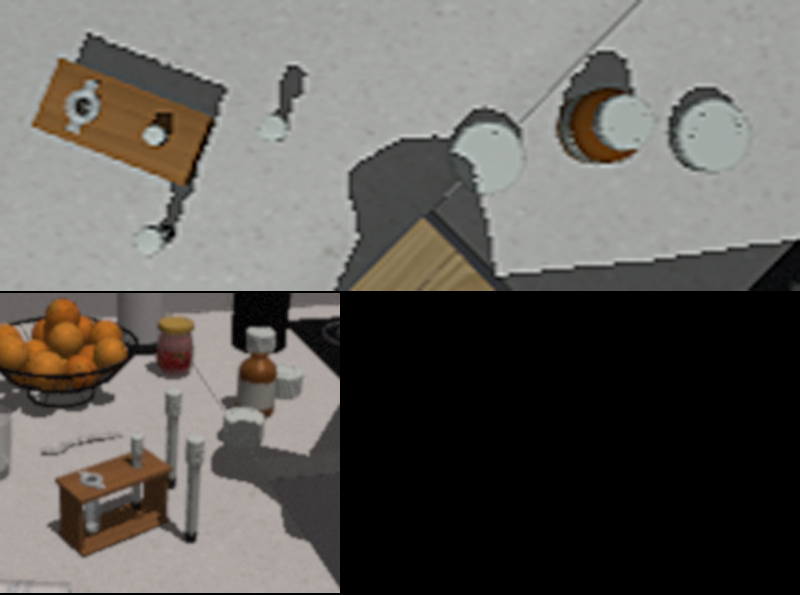

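The large plungers are the free-standing ones at top pixels (240,225) and (207,256), with tops at about 155 mm. The one in the stand at (208,227) tops out at about 127 mm, which equals 18+109 mm, so it is the one meant. The two cap-like discs at (299,233) and (361,228) are about 62 mm across and sit on the worktop. The 44 mm cap on the bottle at (337,222) is the smallest, so it is the right one. I'll go above the stand next.

>>> apply_moves:
  commands:
    - [0.509,-0.624,0,0,0,0,0.06]
    - [0.509,-0.624,0,0,0,0,0.06]
    - [0.509,-0.624,0,0,0,0,0.06]
    - [0.509,-0.624,0,0,0,0,0.06]
    - [0.509,-0.624,0,0,0,0,0.06]
    - [0.509,-0.624,0,0,0,0,0.06]
    - [0.509,-0.624,0,0,0,0,0.06]
    - [0.509,-0.624,0,0,0,0,0.06]
    - [0.509,-0.624,0,0,0,0,0.06]
    - [0.509,-0.624,0,0,0,0,0.06]
    - [0.509,-0.624,0,0,0,0,0.06]
    - [0.509,-0.624,0,0,0,0,0.06]

```text
clock: 1.6
position: [461.4, 119.9, 303.7]
eef_rot: [[0.942, 0.336, 0.0], [0.336, -0.942, -0.0], [0.0, 0.0, -1.0]]
ft_force: [0.7, -0.8, 0.5]
finger_gap: 60.1
finger_force: 0.0
```

```bash
python3 - <<'E'
from h import *
o=r.observe();print(o['position'],o['joint_pos'])
p,d,K,T=grab('wrist');iT=np.linalg.inv(T);print(iT.round(3),K[0,0]);save('w1.png',p,1.2)
grab('top')
print([proj(P,K,T) for P in[(480,170,127),(503,234,88),(485,76,155),(396,173,155)]])
E
```

```text
[461.40478832 119.85613891 303.72855576] [ 9.80188125e-02 -3.14870786e-01  1.94684172e+00 -3.54146980e-04
  1.50931055e+00  1.32648797e+00]
[[ 3.36000e-01  8.95000e-01  2.95000e-01  5.36769e+02]
 [-9.42000e-01  3.19000e-01  1.06000e-01  1.47805e+02]
 [ 0.00000e+00 -3.13000e-01  9.50000e-01  3.74187e+02]
 [ 0.00000e+00  0.00000e+00  0.00000e+00  1.00000e+00]] 266.0132189770317
[(np.float64(208.79099478599912), np.float64(150.5518872871585)), (np.float64(161.2067992247991), np.float64(101.73469991768408)), (np.float64(309.317767898823), np.float64(187.22814379535404)), (np.float64(174.96109298636787), np.float64(239.57050373180311))]
```

View pics/w1.png

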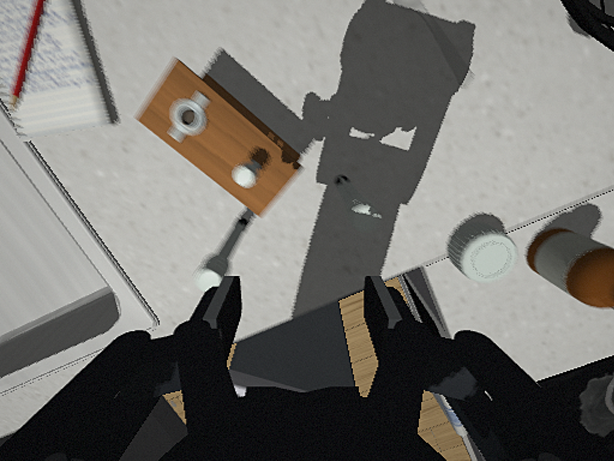

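In the wrist picture (full-resolution pixels) the knob is at (204,145), the barrel mouth at (158,98), and the large plungers at (175,232) and (308,175).

```bash
cat >> h.py <<'E'
def ray(u,v,z,K,T):
    iT=np.linalg.inv(T);o=iT[:3,3];g=iT[:3,:3]@np.array([(u-K[0,2])/K[0,0],-(v-K[1,2])/K[1,1],-1]);return o+g*(z-o[2])/g[2]
def tri(l):
    A=np.zeros((3,3));b=np.zeros(3)
    for u,v,K,T in l:
        o=np.linalg.inv(T)[:3,3];g=ray(u,v,0,K,T)-o;g/=np.linalg.norm(g);M=np.eye(3)-np.outer(g,g);A+=M;b+=M@o
    return np.linalg.solve(A,b)
E
python3 - <<'E'
from h import *
for n,box in(('wrist',(slice(60,200),slice(100,270))),('top',(slice(190,260),slice(165,240)))):
    p,d,K,T=load(n);c=cloud(d,K,T);P=c[box].reshape(-1,3)
    D=d[box].ravel()>0
    t=P[D&(P[:,2]>119)&(P[:,2]<140)&(np.hypot(P[:,0]-480,P[:,1]-172)<35)];print(n,'knobtop',t.mean(0),t.min(0),t.max(0),len(t))
    # stand top plate
    s=P[D&(abs(P[:,2]-85)<7)&(np.hypot(P[:,0]-490,P[:,1]-205)<100)]
    (cx,cy),wh,a=cv2.minAreaRect(s[:,:2].astype(np.float32));print('plate',cx,cy,wh,a,s[:,2].mean())
p,d,K,T=load('wrist');print(ray(157.5,97.5,88,K,T), ray(204,145,127,K,T))
v,u=np.mgrid[:384,:512]
# refine by brightness: knob blob & hole
b=p.min(2)
m=(b>150)&(np.hypot(u-204,v-146)<14);print('knob px',u[m].mean(),v[m].mean(),m.sum())
print(cloud(d,K,T)[90:106:3,150:168:3,2].round())
p,d,K,T=load('top');c=cloud(d,K,T)
m=(c[...,2]>130)&(d>0)&(np.hypot(c[...,0]-492,c[...,1]+205)<45)
for th in(130,140):
  t=c[m&(c[...,2]>th)];print('cap',t.mean(0),t.min(0),t.max(0))
E
```

```text
wrist knobtop [481.58964041 173.35772837 126.50156587] [472.92023273 165.77867732 119.24718418] [488.79938829 181.25847089 129.9209071 ] 250
plate 492.60418701171875 205.77413940429688 (136.42044067382812, 62.605712890625) 68.9512939453125 85.66439010201022<stdin>:5: RuntimeWarning: Mean of empty slice.
  ret = um.true_divide(
Traceback (most recent call last):
ValueError: zero-size array to reduction operation minimum which has no identity
```

>>> apply_moves:
  commands:
    - [0.037,-0.044,0,0,0,0,0.05]
    - [0.037,-0.044,0,0,0,0,0.05]
    - [0.037,-0.044,0.04,0,0,0,0.05]
    - [0.037,-0.044,0.07,0,0,0,0.05]
    - [0.037,-0.044,0.07,0,0,0,0.05]
    - [0.037,-0.044,0.07,0,0,0,0.05]

```text
clock: 2.45
position: [481.9, 170.9, 235.2]
eef_rot: [[0.942, 0.334, 0.002], [0.334, -0.942, 0.0], [0.001, 0.0, -1.0]]
ft_force: [0.3, 0.7, 0.3]
finger_gap: 50.3
finger_force: 0.0
```

```bash
python3 - <<'E'
from h import *
o=r.observe();print(o['position'])
import os; os.rename('pics/wrist.npz','pics/w1.npz')
p,d,K,T=grab('wrist');save('w2.png',p,1.2)
c=cloud(d,K,T)
def look(n):
    p,d,K,T=load(n);c=cloud(d,K,T);ok=d>0
    r_=np.hypot(c[...,0]-481,c[...,1]-173)
    t=c[ok&(c[...,2]>122)&(c[...,2]<135)&(r_<16)];print(n,'knob',t.mean(0),t.min(0),t.max(0),len(t))
    s=c[ok&(abs(c[...,2]-85)<2.5)&(np.hypot(c[...,0]-492,c[...,1]-205)<90)]
    print('plate',cv2.minAreaRect(s[:,:2].astype(np.float32)),s[:,2].mean())
    # annular flange/barrel edge
    s=c[ok&(c[...,2]>86.8)&(c[...,2]<95)&(np.hypot(c[...,0]-505,c[...,1]-237)<30)]
    if len(s):print('flange',cv2.minAreaRect(s[:,:2].astype(np.float32)),s[:,2].mean(),len(s))
    print('proj mouth',proj((504.8,237.5,88),K,T),'knob',proj((481.5,173.5,127),K,T))
look('w1');look('wrist')
E
```

```text
[481.90178169 170.9289117  235.17142546]
w1 knob [481.18024207 173.56882382 127.11200005] [472.92023273 166.02493943 122.06000283] [488.3376708  181.25847089 129.9209071 ] 228
plate ((492.60418701171875, 205.77413940429688), (136.42044067382812, 62.605712890625), 68.9512939453125) 85.45012827127823
flange ((505.789794921875, 237.639404296875), (55.287567138671875, 55.90619659423828), 71.84518432617188) 88.28759342961435 715
proj mouth (np.float64(158.2734099976605), np.float64(98.78408144235985)) knob (np.float64(205.66062672616604), np.float64(147.80020512573833))
wrist knob [481.68501525 174.13698865 126.95049198] [473.13759233 165.97731679 122.21897971] [488.56107752 181.70947024 129.47135166] 369
plate ((492.7443542480469, 205.59320068359375), (136.61654663085938, 62.546363830566406), 69.04608154296875) 85.43958119594186
flange ((506.1290283203125, 236.8391876220703), (56.234928131103516, 54.10292434692383), 82.1538314819336) 88.34079933117404 1019
proj mouth (np.float64(185.5535925599176), np.float64(145.93864836486688)) knob (np.float64(249.31470706574746), np.float64(213.94920051226876))
```

View pics/w2.png

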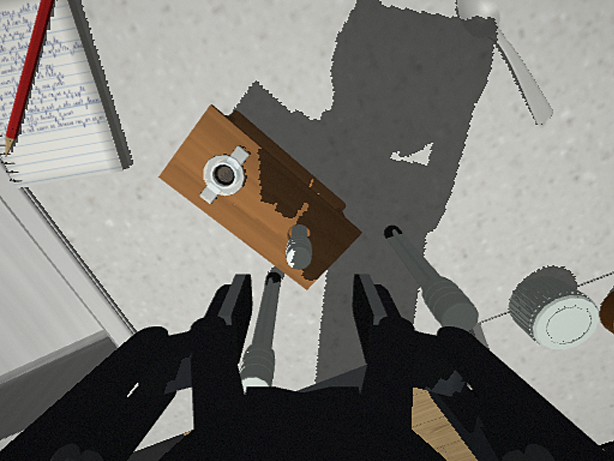

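>>> apply_moves:
  commands:
    - [0,0,0,0,0,0,0.05]

```text
clock: 2.62
position: [482.3, 171.4, 235.8]
eef_rot: [[0.942, 0.335, 0.003], [0.335, -0.942, 0.001], [0.003, 0.001, -1.0]]
ft_force: [0.4, 0.1, 0.2]
finger_gap: 49.8
finger_force: 0.0
```

>>> apply_moves:
  commands:
    - [0,-0.0025,0,0,0,0,0.05]
    - [0,-0.0025,0.03,0,0,0,0.05]
    - [0,-0.0025,0.055,0,0,0,0.05]
    - [0,-0.0025,0.063,0,0,0,0.05]
    - [0,-0.0025,0.063,0,0,0,0.05]

```text
clock: 3.25
position: [480.6, 173.9, 170.9]
eef_rot: [[0.942, 0.335, -0.0], [0.335, -0.942, -0.0], [-0.0, -0.0, -1.0]]
ft_force: [-0.1, 0.4, -0.2]
finger_gap: 49.8
finger_force: 0.0
```

>>> apply_moves:
  commands:
    - [0,0,0,0,0,0,0.01]
    - [0,0,0,0,0,0,0.01]
    - [0,0,0,0,0,0,0.01]
    - [0,0,0,0,0,0,0.01]
    - [0,0,0,0,0,0,0.01]
  grip_force: 30

```text
clock: 3.88
position: [481.4, 173.9, 172.2]
eef_rot: [[0.942, 0.335, 0.002], [0.335, -0.942, 0.0], [0.002, 0.001, -1.0]]
ft_force: [0.4, -0.7, 5.4]
finger_gap: 15.1
finger_force: 29.4
```

>>> apply_moves:
  commands:
    - [0,0,-0.02,0,0,0,0.01]
    - [0,0,-0.05,0,0,0,0.01]
    - [0,0,-0.09,0,0,0,0.01]
    - [0,0,-0.09,0,0,0,0.01]
    - [0,0,-0.09,0,0,0,0.01]
  grip_force: 40

```text
clock: 4.5
position: [480.1, 173.8, 259.8]
eef_rot: [[0.942, 0.335, -0.002], [0.335, -0.942, -0.0], [-0.002, -0.0, -1.0]]
ft_force: [-1.0, 0.1, -1.3]
finger_gap: 14.7
finger_force: 39.0
```

```bash
python3 - <<'E'
from h import *
o=r.observe();print(o['position'],o['finger_gap'],o['ft_force'])
p,d,K,T=grab('wrist');save('w3.png',p,1.2)
print('mouth px',proj((505,236.8,88),K,T))
t=o['position'];zt=o['eef_rot'][:,2]
for k in(45,54,140):print(k,proj(t+zt*k,K,T))
E
```

```text
[480.06683819 173.75494207 259.79864616] 14.692604830839505 [-0.97732816  0.0541619  -1.33297517]
mouth px (np.float64(196.43606864805815), np.float64(139.96153096212015))
45 (np.float64(253.48081767144947), np.float64(265.77588560584917))
54 (np.float64(253.36809664979535), np.float64(255.82060422994456))
140 (np.float64(252.72279381058493), np.float64(198.82882716178233))
```

View pics/w3.png

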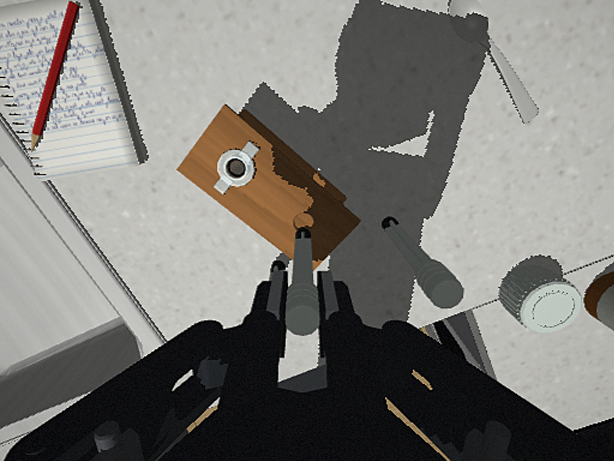

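The plunger hangs upright with its tip at about (253,193), and the mouth is at about (197,140), both within about 1 mm of the prediction. I'll move it over the barrel.

>>> apply_moves:
  commands:
    - [0.02,-0.025,0,0,0,0,0.01]
    - [0.044,-0.051,0,0,0,0,0.01]
    - [0.044,-0.051,0,0,0,0,0.01]
    - [0.044,-0.051,0,0,0,0,0.01]
    - [0.044,-0.051,0.01,0,0,0,0.01]
    - [0.044,-0.051,0.01,0,0,0,0.01]

```text
clock: 5.3
position: [504.1, 235.8, 249.2]
eef_rot: [[0.942, 0.334, -0.003], [0.334, -0.942, -0.001], [-0.003, -0.0, -1.0]]
ft_force: [-0.4, -0.3, 0.0]
finger_gap: 14.8
finger_force: 39.1
```

```bash
python3 - <<'E'
from h import *
o=r.observe();print(o['position'],o['finger_gap'],o['ft_force'])
p,d,K,T=grab('wrist')
im=cv2.resize(p[140:300,180:340],(600,600),interpolation=cv2.INTER_CUBIC);save('w4.png',im)
f=lambda P:(np.array(proj(P,K,T))-[180,140])*3.75
print('mouth',f((505,236.7,88)))
t=o['position'];zt=o['eef_rot'][:,2]
for k in(54,154):print(k,f(t+zt*k))
E
```

```text
[504.11523583 235.79521325 249.19312426] 14.75594618793686 [-0.36529006 -0.29018578  0.04984114]
mouth [270.08420246 183.64326769]
54 [275.05819014 434.25871652]
154 [272.43063573 199.65127661]
```

View pics/w4.png

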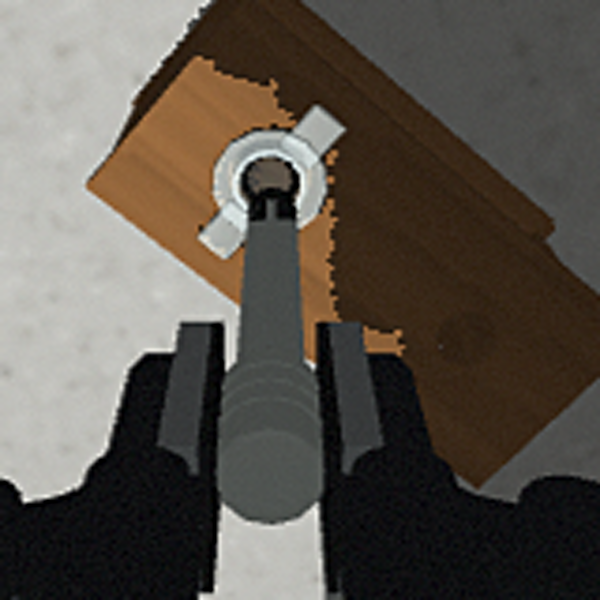

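The tip at (270,~205) hangs above the mouth at (270,181), which matches the projection, so it is aligned within about 1 mm. I'll lower it slowly.

>>> apply_moves:
  commands:
    - [0,0,0.005,0,0,0,0.01]
    - [0,0,0.01,0,0,0,0.01]
    - [0,0,0.014,0,0,0,0.01]
    - [0,0,0.018,0,0,0,0.01]
    - [0,0,0.022,0,0,0,0.01]
  grip_force: 60

```text
clock: 5.98
position: [505.4, 236.9, 229.5]
eef_rot: [[0.942, 0.335, 0.001], [0.335, -0.942, 0.001], [0.002, -0.0, -1.0]]
ft_force: [-0.2, 1.1, 2.9]
finger_gap: 14.2
finger_force: 59.0
```

>>> apply_moves:
  commands:
    - [0,0,0.006,0,0,0,0.01]
    - [0,0,0.012,0,0,0,0.01]
    - [0,0,0.018,0,0,0,0.01]
    - [0,0,0.024,0,0,0,0.01]
    - [0,0,0.03,0,0,0,0.01]
    - [0,0,0.036,0,0,0,0.01]
    - [0,0,0.042,0,0,0,0.01]
    - [0,0,0.048,0,0,0,0.01]
    - [0,0,0.051,0,0,0,0.01]
    - [0,0,0.053,0,0,0,0.01]

```text
clock: 7.22
position: [504.9, 236.6, 175.5]
eef_rot: [[0.942, 0.335, -0.0], [0.335, -0.942, -0.0], [-0.0, 0.0, -1.0]]
ft_force: [2.0, 0.7, 1.1]
finger_gap: 14.0
finger_force: 59.0
```

>>> apply_moves:
  commands:
    - [0,0,0.002,0,0,0,0.01]
    - [0,0,0.004,0,0,0,0.01]
    - [0,0,0.004,0,0,0,0.01]

```text
clock: 7.6
position: [505.2, 236.7, 172.4]
eef_rot: [[0.942, 0.335, 0.001], [0.335, -0.942, 0.0], [0.001, 0.0, -1.0]]
ft_force: [1.0, 0.9, 3.5]
finger_gap: 13.9
finger_force: 59.3
```

>>> apply_moves:
  commands:
    - [0,0,0.001,0,0,0,0.01]
    - [0,0,0.002,0,0,0,0.01]
    - [0,0,0.002,0,0,0,0.01]

```text
clock: 7.98
position: [505.8, 236.9, 172.2]
eef_rot: [[0.942, 0.335, 0.002], [0.335, -0.942, 0.001], [0.002, 0.0, -1.0]]
ft_force: [-1.5, -0.5, 11.3]
finger_gap: 14.0
finger_force: 59.9
```

>>> apply_moves:
  commands:
    - [0,0,0.001,0,0,0,0.01]
    - [0,0,0.001,0,0,0,0.01]

```text
clock: 8.22
position: [506.2, 237.1, 172.1]
eef_rot: [[0.942, 0.335, 0.003], [0.335, -0.942, 0.001], [0.003, 0.0, -1.0]]
ft_force: [-1.2, 0.0, 13.5]
finger_gap: 14.2
finger_force: 60.2
```

>>> apply_moves:
  commands:
    - [0,0,0,0,0,0,0.05]
    - [0,0,0,0,0,0,0.05]
    - [0,0,0,0,0,0,0.05]
    - [0,0,-0.02,0,0,0,0.05]
    - [0,0,-0.06,0,0,0,0.05]
    - [0,0,-0.12,0,0,0,0.07]
    - [0,0,-0.14,0,0,0,0.075]
    - [0,0,-0.14,0,0,0,0.075]
  grip_force: 30

```text
clock: 9.22
position: [505.7, 236.9, 311.9]
eef_rot: [[0.942, 0.335, 0.005], [0.335, -0.942, 0.001], [0.005, 0.0, -1.0]]
ft_force: [-0.5, 0.4, 0.2]
finger_gap: 75.2
finger_force: 0.0
```

```bash
python3 - <<'E'
from h import *
o=r.observe();print(o['position'],o['finger_gap'],o['ft_force'])
p,d,K,T=grab('wrist');c=cloud(d,K,T)
R=np.hypot(c[...,0]-505,c[...,1]-236.7);m=(d>0)&(R<6);t=c[m];print('knob top z',np.percentile(t[:,2],[50,80,95]),t[t[:,2]>122].mean(0))
p,d,K,T=grab('top');c=cloud(d,K,T)
m=(c[...,2]>135)&(d>0)&(np.hypot(c[...,0]-492,c[...,1]+205)<40)
t=c[m];print('cap',t.mean(0),t.min(0),t.max(0),len(t),np.percentile(t[:,2],[10,50,90]))
m=(R:=np.hypot(c[...,0]-505,c[...,1]-236.7)<12)&(d>0)&(c[...,2]>110);print('top cam knob',c[m].mean(0) if m.any() else None)
E
```

```text
[505.71117699 236.87005468 311.90173388] 75.23920358586261 [-0.51327432  0.42581305  0.21590463]
knob top z [127.22684076 127.81399083 128.49899533] [504.97745189 236.70266169 127.47207944]
cap [ 491.87018585 -204.63073679  145.05436479] [ 472.03692205 -225.72796551  136.45774542] [ 512.84437034 -183.39801005  152.44551608] 191 [141.93618971 145.29057044 148.03874986]
top cam knob [504.87906324 236.57808078 555.13031427]
```

The plunger is home: knob top at 127.5 mm against 127 expected. On to the bottle.

>>> apply_moves:
  commands:
    - [-0.1605,0.4115,0,0,0,0,0.08]
    - [-0.1605,0.4115,0,0,0,0,0.08]
    - [-0.1605,0.4115,0,0,0,0,0.08]
    - [-0.1605,0.4115,0,0,0,0,0.08]
    - [-0.1605,0.4115,0,0,0,0,0.08]
    - [-0.1605,0.4115,0,0,0,0,0.08]
    - [-0.1605,0.4115,0,0,0,0,0.08]
    - [-0.1605,0.4115,0,0,0,0,0.08]
    - [-0.1605,0.4115,0,0,0,0,0.08]
    - [-0.1605,0.4115,0.03,0,0,0,0.08]
    - [-0.1605,0.4115,0.05,0,0,0,0.08]
    - [-0.1605,0.4115,0.05,0,0,0,0.08]

```text
clock: 10.82
position: [490.7, -203.1, 256.0]
eef_rot: [[0.942, 0.337, -0.005], [0.337, -0.942, 0.003], [-0.003, -0.004, -1.0]]
ft_force: [-0.9, 0.1, 0.3]
finger_gap: 79.9
finger_force: 0.0
```

```bash
python3 - <<'E'
from h import *
o=r.observe();print(o['position'],o['joint_pos'].round(2))
p,d,K,T=grab('wrist');save('w5.png',p,1.2);c=cloud(d,K,T)
m=(d>0)&(np.hypot(c[...,0]-492,c[...,1]+204)<45)
t=c[m&(c[...,2]>141)&(c[...,2]<152)].astype(np.float32);print(t.mean(0),t.min(0),t.max(0),cv2.minEnclosingCircle(t[:,:2]),len(t))
print('px',proj((492,-204.6,145),K,T))
m=(d>0)&(c[...,2]>20)&(c[...,2]<70)&(c[...,1]<-250)&(c[...,1]>-350);print(c[m].min(0),c[m].max(0))
E
```

```text
[ 490.73357526 -203.06862061  256.00482782] [-0.53 -0.14  1.88  0.    1.41  0.69]Traceback (most recent call last):
  File "<stdin>", line 5, in <module>
cv2.error: OpenCV(4.12.0) /io/opencv/modules/imgproc/src/shapedescr.cpp:201: error: (-215:Assertion failed) count >= 0 && (depth == CV_32F || depth == CV_32S) in function 'minEnclosingCircle'
```

View pics/w5.png

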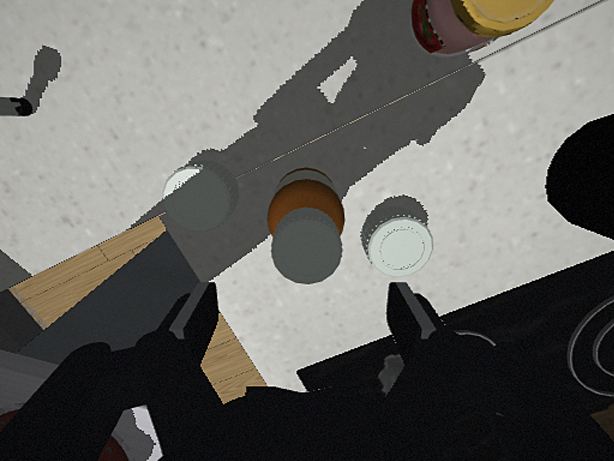

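The cap is at (307,245)/1.2 = (256,204), between the fingers. The two larger caps are at (200,195)/1.2 and (400,247)/1.2.

```bash
python3 - <<'E'
from h import *
p,d,K,T=load('wrist');c=cloud(d,K,T)
print('px',proj((492,-204.6,145),K,T),c[204,256],c[195:225:8,256].round(1),d[204,256])
m=(d>0)&(np.hypot(c[...,0]-492,c[...,1]+204)<45)
t=c[m&(c[...,2]>138)&(c[...,2]<155)];print(len(t),t.mean(0),t.min(0),t.max(0))
h=c[m][:,2];print(np.histogram(h,bins=np.arange(80,170,5)))
m=(d>0)&(c[...,2]>25)&(c[...,2]<70)&(np.hypot(c[...,0]-485,c[...,1]+305)<50);print(c[m].min(0),c[m].max(0))
E
```

```text
px (np.float64(256.0301765396843), np.float64(211.4874723696883)) [ 497.6560312  -202.51415324  145.11360316] [[ 504.2 -200.1  145.1]
 [ 498.6 -202.2  145.6]
 [ 492.1 -204.6  144.3]
 [ 486.4 -206.6  145.3]] 195.1684
2637 [ 494.31817984 -202.87547059  145.10929289] [ 470.34730584 -225.51566217  138.01087995] [ 514.97853497 -181.18089158  147.20437924]
(array([ 217,  444,  509,  173,    0,    0,    0,   26,   83,   82,   97,
        105,  762, 1825,    0,    0,    0]), array([ 80,  85,  90,  95, 100, 105, 110, 115, 120, 125, 130, 135, 140,
       145, 150, 155, 160, 165]))
[ 453.38828039 -335.16297325   25.06297612] [ 517.92106464 -270.56033347   45.4689228 ]
```

>>> apply_moves:
  commands:
    - [0.0017,0.001,0.0,0,0,0,0.075]
    - [0.0017,0.001,0.03,0,0,0,0.075]
    - [0.0017,0.001,0.06,0,0,0,0.075]
    - [0.0017,0.001,0.072,0,0,0,0.075]
    - [0.0017,0.001,0.072,0,0,0,0.075]
    - [0.0017,0.001,0.072,0,0,0,0.075]

```text
clock: 11.62
position: [494.5, -205.7, 188.7]
eef_rot: [[0.942, 0.335, 0.002], [0.335, -0.942, -0.001], [0.002, 0.002, -1.0]]
ft_force: [0.5, -0.0, 0.7]
finger_gap: 74.8
finger_force: 0.0
```

>>> apply_moves:
  commands:
    - [0,0,0,0,0,0,0.06]
    - [0,0,0,0,0,0,0.05]
    - [0,0,0,0,0,0,0.035]
    - [0,0,0,0,0,0,0.035]
    - [0,0,0,0,0,0,0.035]
    - [0,0,0,0,0,0,0.035]
  grip_force: 70

```text
clock: 12.38
position: [493.8, -205.2, 187.3]
eef_rot: [[0.942, 0.335, 0.001], [0.335, -0.942, -0.0], [0.001, 0.0, -1.0]]
ft_force: [-0.7, 2.2, 4.3]
finger_gap: 42.2
finger_force: 70.3
```

>>> apply_moves:
  commands:
    - [0,0,0.002,0,0,0,0.035]
    - [0,0,0.004,0,0,0,0.035]
    - [0,0,0.006,0,0,0,0.035]
    - [0,0,0.007,0,0,0,0.035]
    - [0,0,0.007,0,0,0,0.035]

```text
clock: 13.0
position: [494.5, -205.7, 181.9]
eef_rot: [[0.942, 0.335, 0.002], [0.335, -0.942, -0.001], [0.002, 0.002, -1.0]]
ft_force: [-1.6, 2.6, 11.1]
finger_gap: 42.3
finger_force: 71.0
```

>>> apply_moves:
  commands:
    - [0,0,0.001,0,0,0,0.035]
    - [0,0,0.002,0,0,0,0.035]
    - [0,0,0.003,0,0,0,0.035]
    - [0,0,0.003,0,0,0,0.035]

```text
clock: 13.5
position: [495.9, -206.5, 182.0]
eef_rot: [[0.942, 0.335, 0.006], [0.335, -0.942, -0.003], [0.004, 0.005, -1.0]]
ft_force: [-4.7, 4.3, 20.7]
finger_gap: 42.5
finger_force: 72.1
```

>>> apply_moves:
  commands:
    - [0,0,0.001,0,0,-0.1,0.035]
    - [0,0,0.001,0,0,-0.2,0.035]
    - [0,0,0.001,0,0,-0.3,0.035]
    - [0,0,0.001,0,0,-0.4,0.035]
    - [0,0,0.001,0,0,-0.5,0.035]
    - [0,0,0.001,0,0,-0.5,0.035]

```text
clock: 14.25
position: [495.9, -207.0, 181.7]
eef_rot: [[0.666, 0.746, 0.006], [0.746, -0.666, -0.005], [0.0, 0.008, -1.0]]
ft_force: [-5.6, 2.2, 23.7]
finger_gap: 42.6
finger_force: 72.4
```

```bash
python3 - <<'E'
from h import *
o=r.observe();print(o['position'],o['wrist_torque'],o['joint_pos'].round(2))
p,d,K,T=load('side');q,*_=grab('side');s=(slice(140,240),slice(260,360))
im=np.hstack([cv2.resize(x[s],(400,400),interpolation=cv2.INTER_CUBIC) for x in(p,q)]);save('s2.png',im)
E
```

```text
[ 495.92131148 -206.98781383  181.71211951] [ 0.32930718  0.91855305 -0.10066837] [-0.53 -0.05  1.93 -0.    1.26  0.2 ]
```

View pics/s2.png

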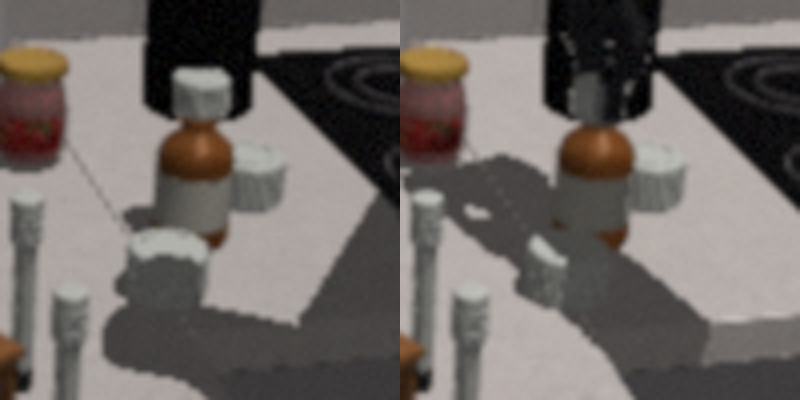

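The bottle is upright and its label edge has not moved, so the cap is turning on the bottle. I'll finish the turn to about 63°.

>>> apply_moves:
  commands:
    - [0,0,0,0,0,-0.1,0.035]
    - [0,0,0,0,0,-0.2,0.035]
    - [0,0,0,0,0,-0.3,0.035]
    - [0,0,0,0,0,-0.4,0.035]
    - [0,0,0,0,0,-0.5,0.035]
    - [0,0,0,0,0,-0.6,0.035]
    - [0,0,0,0,0,-0.6,0.035]
    - [0,0,0,0,0,-0.6,0.035]

```text
clock: 15.3
position: [495.8, -207.6, 181.7]
eef_rot: [[0.129, 0.992, 0.006], [0.992, -0.129, -0.006], [-0.006, 0.007, -1.0]]
ft_force: [-5.2, -0.2, 22.3]
finger_gap: 42.4
finger_force: 72.2
```

>>> apply_moves:
  commands:
    - [0,0,-0.003,0,0,0,0.035]
    - [0,0,-0.006,0,0,0,0.035]
    - [0,0,-0.009,0,0,0,0.035]
    - [0,0,-0.012,0,0,0,0.035]
    - [0,0,-0.015,0,0,0,0.035]
    - [0,0,-0.018,0,0,0,0.035]
    - [0,0,-0.018,0,0,0,0.035]

```text
clock: 16.18
position: [493.2, -204.9, 193.1]
eef_rot: [[0.129, 0.992, -0.001], [0.992, -0.129, 0.001], [0.001, -0.001, -1.0]]
ft_force: [-0.6, -0.8, -0.4]
finger_gap: 42.7
finger_force: 70.9
```

```bash
python3 - <<'E'
from h import *
o=r.observe();print(o['position'],o['ft_force'],o['wrist_torque'])
q,*_=grab('side');s=(slice(140,240),slice(260,360))
save('s3.png',cv2.resize(q[s],(400,400),interpolation=cv2.INTER_CUBIC))
E
```

```text
[ 493.17043296 -204.92073966  193.09191428] [-0.58290025 -0.83075304 -0.35371914] [-0.13817542 -0.00838788  0.00536263]
```

View pics/s3.png

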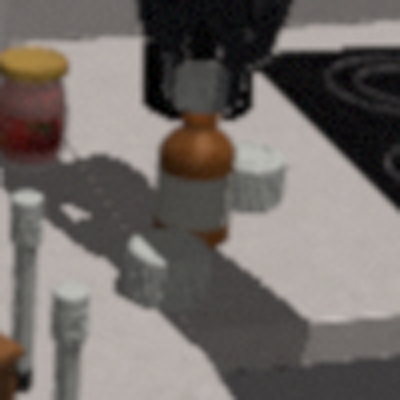

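The force is about 0 and the bottle is standing, so the cap is free. I'll lift it.

>>> apply_moves:
  commands:
    - [0,0,-0.006,0,0,0,0.035]
    - [0,0,-0.014,0,0,0,0.035]
    - [0,0,-0.03,0,0,0,0.035]
    - [0,0,-0.055,0,0,0,0.035]
    - [0,0,-0.085,0,0,0,0.035]
    - [0,0,-0.115,0,0,0,0.035]
    - [0,0,-0.14,0,0,0,0.035]
    - [0,0,-0.15,0,0,0,0.035]
    - [0,0,-0.155,0,0,0,0.035]
    - [0,0,-0.155,0,0,0,0.035]
    - [0,0,-0.155,0,0,0,0.035]

```text
clock: 17.6
position: [493.3, -205.0, 347.6]
eef_rot: [[0.129, 0.992, -0.002], [0.992, -0.129, 0.001], [0.001, -0.002, -1.0]]
ft_force: [0.8, 0.3, -0.9]
finger_gap: 42.3
finger_force: 70.9
```

```bash
python3 - <<'E'
from h import *
o=r.observe();print(o['position'],o['ft_force'],o['finger_gap'],o['finger_force'])
p,*_=grab('side');q,*_=grab('wrist')
save('f.png',np.hstack([cv2.resize(p[60:300,160:400],(400,400)),cv2.resize(q,(400,400))]))
E
```

```text
[ 493.3083996  -205.02827323  347.59974876] [ 0.7843296   0.3036098  -0.85393734] 42.33099170136596 70.87953876767756
```

View pics/f.png

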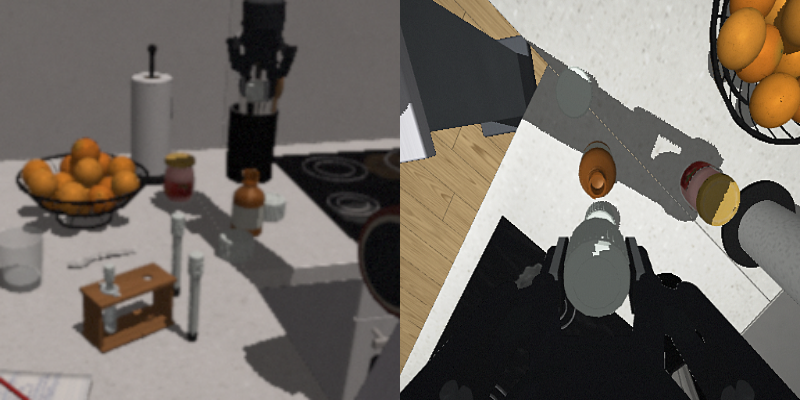

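The open bottle is standing at (248,205), the cap is held above it at (255,90), and the plunger is home in the barrel at (108,285). I'll hand the job in.

```bash
python3 -c "
from station import r
print(r.close_job())"
```

```text
the job is handed in; nothing more can be done
None
```

The job is handed in at about 18 s on the robot's clock: the plunger is fully home in the barrel and released, and the cap is off and held about 145 mm above the neck of the standing bottle; no verdict was returned.

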